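# Tap the jig wedge tight on a snowshoe frame tip

## Robot

A 6-joint arm with a two-finger parallel gripper is mounted at the origin on the work surface. World frame = base frame: x ahead of the robot, y to its left, z up, the work surface at z = 0. Lengths are in mm, angles in degrees, forces in N, time in s.
With the tool pointing down it reaches from about 225 to 725 mm from the base axis. Payload 3.1 kg.
Tool frame: the origin (TCP) lies between the finger pads; the fingertips stand 25 mm ahead of it and the grasp point (between the pads) lies 6 mm ahead of it (tip_extent is the distance from the TCP to the fingertips, in mm); z points along the fingers, y is the line along which they close (so a half turn about z gives the same grasp; the last joint's range is limited). The gripper opens to 85 mm and grips with 20 to 120 N. Pads are 22 mm wide; open, the fingers measure 114 mm over their backs; the gripper's body (76 mm by 85 mm) begins 54 mm behind the grasp point. The pads swing forward as they close: fully open they stand 13 mm farther back than shut.
Start: joints at [56.505, 2.75, 5.684, 92.934, 0, 82.678], TCP at [231.572, 471.16, 256.312] pointing down, gripper open.
Joint ranges: [-166.93, 166.93], [-56.73, 111.36], [-69.38, 81.34], [-121.58, 131.49], [-85.45, 84.26], [-180, 180]. Speed limits (degrees/s): [159.86, 159.86, 180, 180, 180, 180].

## Interface

Orientations are given as [roll, pitch, yaw] about the fixed x, y, z axes, in that order (R = Rz(yaw) Ry(pitch) Rx(roll)).
In Python, from cell import get_state, read_camera, finish_job, tip_extent gives the robot as it stands.
- The arm moves only by the shell command python3 -m handwheel 'ROWS'. ROWS is a JSON object of lists of equal length, an entry for each row: "slide": the shift along the tool's x, y, z in mm, a list of three; "roll": the turn about the tool's z in degrees; "gripper": the opening, from -1 (shut) to 1 (fully open). A call has 1 to 5 rows; each row is the pose to reach, as a shift and turn from the pose commanded when the call began, along the tool's axes at that moment; what a row does not reach only later rows make up. A row lasts 1/12 s, in which the tool goes at most 41.7 mm and 7.16 degrees, less where a joint would pass 70% of its speed; a pose out of reach is approached as far as the arm can. A call with a gripper value outside its range is refused whole. The fingers move at their own pace and stop on an object; the grip force is fixed at half the most. Time passes only in rows, so rows that repeat a pose let the fingers close. It gives the time, the measured TCP pose, the force, the opening and the grip force at its end, in the units of the state.
- get_state(): the state, without advancing time (a new reading comes with each control period).
- read_camera(name): name is "scene" or "side" or "wrist"; returns a dict with "image" (480x640x3 uint8, red, green, blue), "range_z" (480x640 float32, mm along the optical axis (not along the pixel's ray), 0 where there is no reading), "camera_matrix" (3x3 intrinsics, pixels), "k1" (the pictures are not rectified: a ray, as slopes to the right and down, at radius r is drawn at 1 + k1 r^2 times it, then the intrinsics apply), "extrinsics" (4x4, takes a point from camera to world coordinates); the wrist camera has in their place "mount" (4x4, takes a point from camera to tool coordinates, whose origin is the TCP and whose axes are the flange's). Camera axes: x right, y down, z forward; pixel columns grow to the right and rows downward; lengths in mm; the calibration is good to about 2 mm. A picture is of the moment at which its call begins: read the wrist's pose just before it.
- finish_job(): hands the job in; it is judged then, once.
The state is a dict: "t": time; "joint_positions": joint angles; "joint_vel": joint speeds; "effort": joint torques, N m; "ee_pos": TCP position; "eef_rot": TCP orientation; "force": force on the tool from outside, world axes, zero at the start; "torque": the same for the moment, N m; "opening": finger opening in mm; "gripper_force": force on a finger pad.
Only numpy, scipy, OpenCV 4.12 (cv2) and the standard library are available. Lean on these libraries where they do the work, as an engineer would, in place of code of your own. Each camera call takes 0.05 s, during which the arm holds its last target. There are 200 camera calls.

## Task

Pick up the hammer and use it to tap the red-ended steel wedge sideways into the jig, in separate gentle taps with the hammer drawn clear of the wedge between them, until another tap moves it no further and the blue frame tip is clamped tight. Keep the fingers off the wedge and leave the loose parts around the jig alone. Then lay the hammer flat, back on its green mat, and let go.

Things in the scene. Friction and masses are not known exactly. Their poses are not given: they have to be found in the camera images.
- jig: Wooden jig fixed to the bench: 150 x 180 x 15 mm (x, y, z) plywood board; origin at the centre of its underside. On it a fence (face at x = +33 mm) and an end stop (y = +60.5 mm) hold the frame tip; at -x a dark slanted cheek makes a channel narrowing 1 in 10 toward jig +y, the way the wedge is driven. Tops 35 to 50 mm above bench. Cheek adjustable: the place of jamming varies by 50 mm.
- wedge: Loose steel wedge, 0.5 kg, 130 mm long (its y), 32 high, 14 wide at the thin end (+y), 26 at the red end; lies on the board, 15 mm above the bench, parallel to jig y. Taper 1 in 10 on its -x side. Origin on the underside, 70 mm from the red end. Slides with 1 to 5 N for 10 to 70 mm, then jams within 3 mm: find where by feel. Needs a last tap of 15 to 25 N to be tight; over 35 N is too much.
- wedge_butt (a point): Centre of the wedge's red striking end (26 mm wide, 32 mm high), 31 mm above the bench; the end faces jig -y. It starts about 135 mm to the -y side of the jig's origin and, jammed, stands 65 to 125 mm to its -y side, so it may end up to 25 mm inside the edge of the board (y = -90 mm).
- frame_tip: Blue aluminium snowshoe-frame tip, loose, 0.3 kg: flat-sided shank 22 x 120 x 30 mm along jig y, standing on the board between wedge and fence, with an upturned round nose at its +y end reaching 112 mm above the bench. Origin: centre of the shank's underside. It must stay in its place.
- hammer: Small hammer, 0.45 kg, lying flat on the mat. Head 80 mm long along its y with flat faces at y = +40 and -40 mm (face 28 to 32 mm square), 34 mm in x, 32 mm high. Wooden handle toward its -x, 22 mm wide, 24 mm high, with a red end cap at x = -156 to -188 mm. Origin: centre of the head's underside.
- hammer_grip (a point): Point on the handle's axis 45 mm to -x of the hammer's origin and 16 mm above its underside: a good place to grip across the handle from above.
- mat: Green rubber mat 260 x 150 x 3 mm (x, y, z), fixed on the bench; origin at the centre of its underside. The hammer starts on it.
- cleat1: Black steel claw cleat, plate 45 x 75 x 4 mm with six 18 mm spikes up, loose; leave alone.
- cleat2: A second black steel claw cleat, as cleat1; leave alone.
- brass_knob: Brass tension knob, 36 mm diameter, 30 mm high, loose; leave alone.
- spacer: Faded orange plastic ring spacer, 44 mm diameter, 16 mm high, loose; leave alone.
Not all that is in view belongs to the job. Several things have the shape of the jig; the one meant has the colours described above.

How it is judged:
By the outcome, as a careful person would: the job done as asked, in the order asked, and still so for the second after the job is handed in, with the robot touching nothing.
It also fails if it takes over 51 s, if anything falls off the work surface, if the arm or the gripper's body presses on something with over 40 N, if the wrist force passes 120 N, or if a joint passes its speed limit or range.

## Working session

There is one attempt and no reset: what is moved stays moved. The work goes in short steps, Python scripts to look and compute and a shell command to move; the robot and the scene stay as the last step left them, time stands still between calls to the robot, and variables do not carry over. Pictures are saved under pics/ and viewed, at most 10 in all, crops included, and the job is handed in when it is done.

```bash
ls; mkdir -p pics
cat > h.py <<'E'
import numpy as np, cv2
from cell import *
from scipy.spatial.transform import Rotation as R
def T():
    s=get_state(); M=np.eye(4); M[:3,:3]=R.from_euler('xyz',s['eef_rot'],degrees=True).as_matrix(); M[:3,3]=s['ee_pos']; return M
def grab(n):
    M=T(); c=read_camera(n); c['E']=M@np.array(c['mount']) if n=='wrist' else np.array(c['extrinsics']); return c
def cloud(c):
    K=np.array(c['camera_matrix']); h,w=c['range_z'].shape
    u,v=np.meshgrid(np.arange(w),np.arange(h))
    p=cv2.undistortPoints(np.stack([u,v],-1).reshape(-1,1,2).astype(np.float64),K,np.array([c['k1'],0,0,0.])).reshape(h,w,2)
    z=c['range_z'].astype(float); P=np.stack([p[...,0]*z,p[...,1]*z,z],-1)@c['E'][:3,:3].T+c['E'][:3,3]
    P[z==0]=np.nan; return P
def save(n,im): cv2.imwrite('pics/'+n,im[...,::-1])
E
python3 - <<'E'
from h import *
s=get_state(); print({k:np.round(v,2) for k,v in s.items()}, tip_extent)
a=grab('scene'); b=grab('side')
save('scene.png',a['image']); save('side.png',b['image'])
np.savez('sc.npz',P=cloud(a),im=a['image']); np.savez('sd.npz',P=cloud(b),im=b['image'])
print(a['E'].round(2),b['E'].round(2))
E
```

```text
pics
{'t': np.float64(0.0), 'joint_positions': array([56.51,  2.79,  5.59, 92.93,  0.  , 82.68]), 'joint_vel': array([-0.02,  0.03,  0.05, -0.  ,  0.07,  0.06]), 'effort': array([ 0.000e+00, -3.388e+01,  3.200e+01,  2.000e-02, -0.000e+00,
        0.000e+00]), 'ee_pos': array([231.26, 470.7 , 255.11]), 'eef_rot': array([-1.7987e+02, -2.0000e-02,  1.5383e+02]), 'force': array([ 0.73, -0.29,  0.16]), 'torque': array([ 0.02, -0.02,  0.01]), 'gripper_force': np.float64(0.0), 'opening': np.float64(85.54)} 25.0
[[ 4.50000e-01  7.20000e-01 -5.30000e-01  1.06752e+03]
 [ 8.90000e-01 -3.80000e-01  2.50000e-01 -2.06990e+02]
 [-2.00000e-02 -5.90000e-01 -8.10000e-01  8.80420e+02]
 [ 0.00000e+00  0.00000e+00  0.00000e+00  1.00000e+00]] [[ 9.0000e-01 -2.5000e-01  3.7000e-01  9.3670e+01]
 [-4.4000e-01 -4.8000e-01  7.6000e-01 -8.5586e+02]
 [-1.0000e-02 -8.4000e-01 -5.4000e-01  6.7529e+02]
 [ 0.0000e+00  0.0000e+00  0.0000e+00  1.0000e+00]]
```

View pics/scene.png

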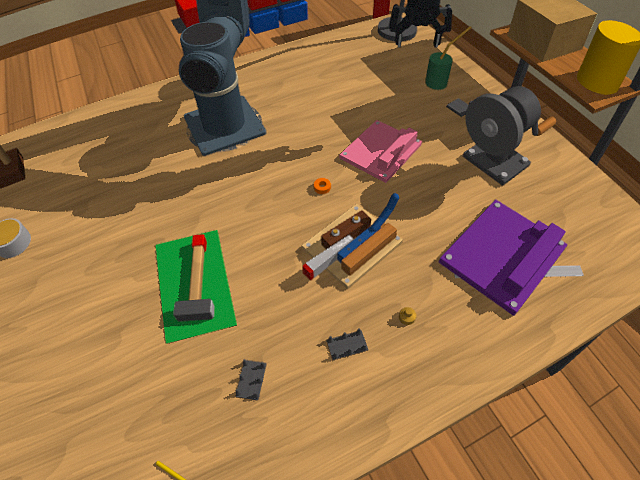

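View pics/side.png

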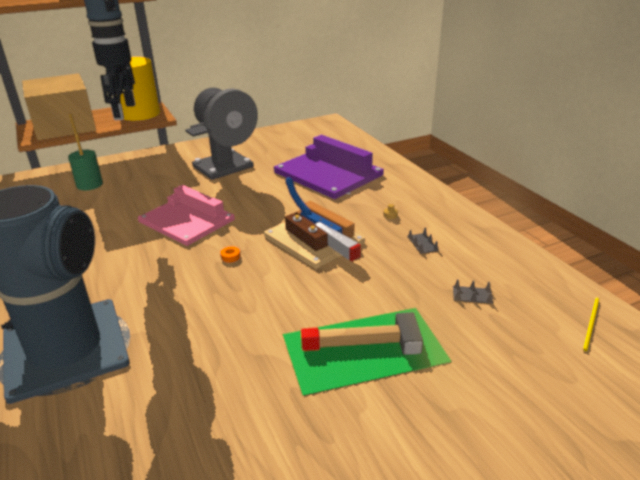

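Candidates in the scene view: the plywood jig with dark cheek, blue tip and red-ended wedge at (355,245) is the one meant. The pink jig shape (382,150) and the purple one (505,255) are decoys. The only hammer is at (195,280) on the green mat. The red wedge end is at (308,270), which is not the red hammer cap at (199,241).

```bash
cat > m.py <<'E'
from h import *
A=np.load('sc.npz');B=np.load('sd.npz')
def rect(X,n):
    X=X[np.isfinite(X).all(1)]; r=cv2.minAreaRect(X[:,:2].astype(np.float32)); print(n,len(X),'c',np.round(r[0],1),'size',np.round(r[1],1),'ang',round(r[2],1),'med',np.median(X,0).round(1),'z',np.percentile(X[:,2],[2,50,98]).round(1))
for nm,D in (('scene',A),('side',B)):
    P=D['P'].copy(); hsv=cv2.cvtColor(D['im'],cv2.COLOR_RGB2HSV); H,S,V=[hsv[...,i].astype(int) for i in range(3)]
    ok=(P[...,2]>-5)&(P[...,2]<140)&(abs(P[...,0]-450)<330)&(abs(P[...,1])<420)
    print(nm)
    def big(m,n,k=1):
        m=(m&ok).astype(np.uint8); N,L,st,ce=cv2.connectedComponentsWithStats(m)
        for i in (np.argsort(-st[1:,4])+1)[:k]:
            if st[i,4]>25: print('  px',ce[i].round(),end=' '); rect(P[cv2.erode((L==i).astype(np.uint8),np.ones((2,2)))>0],n)
    big((H>50)&(H<75)&(S>150),'mat'); big(((H<4)|(H>176))&(S>190)&(V>90),'red',3); big((H>100)&(H<116)&(S>150)&(V>60),'blue',2)
    big((H>4)&(H<16)&(S>160)&(V>130),'orange',3)
    big((S<70)&(V<140)&(P[...,2]>12),'grey',8)
    big((S<40)&(V>140)&(P[...,2]>30),'steel',2)
    big((H>16)&(H<30)&(S>150)&(P[...,2]>8),'brass',2)
    big((H>5)&(H<22)&(S>60)&(S<160)&(P[...,2]>9),'wood',3)
E
python3 m.py
python3 - <<'E'
from h import *
A=np.load('sc.npz')['im'][180:350,150:420]
save('crop.png',cv2.resize(A,None,fx=2.9,fy=2.9,interpolation=cv2.INTER_CUBIC))
E
```

```text
scene
  px [193. 286.] mat 4611 c [ 471.6 -238.8] size [146.8 258.3] ang 79.4 med [ 477.4 -246.8    1.9] z [-1.5  1.9  5.3]
  px [199. 241.] red 111 c [ 391.5 -193.1] size [23.1 26.8] ang 67.0 med [ 392.2 -190.9   32.4] z [12.8 32.4 35.8]
  px [308. 270.] red 32 c [581.2  -7.6] size [21.4  5.3] ang 15.4 med [584.9  -6.9  44.4] z [30.2 44.4 47.1]
  px [371. 227.] blue 430 c [559.4 152.6] size [ 16.6 169.4] ang 15.7 med [555.6 171.1  50.3] z [ 40.9  50.3 108.2]
  px [369. 245.] orange 574 c [590.2 139.2] size [ 32.4 144.6] ang 20.2 med [591.  137.5  48.2] z [45.1 48.2 51.1]
  px [322. 184.] orange 119 c [356.1 141.1] size [37.7 41.6] ang 63.8 med [357.  142.4  13.8] z [ 0.4 13.8 16.7]
  px [192. 309.] grey 606 c [ 550.2 -259. ] size [74.7 32.8] ang 68.8 med [ 554.  -259.6   33. ] z [14.1 33.  36.5]
  px [326. 264.] grey 130 c [579.7  35. ] size [ 3.6 64.5] ang 16.2 med [580.3  34.4  26.6] z [14.6 26.6 38.3]
  px [328. 253.] steel 332 c [563.4  54.4] size [ 23. 116.] ang 16.7 med [567.3  43.2  45.2] z [41.9 45.2 48.3]
  px [408. 315.] brass 179 c [759.7 133.5] size [31.2 30.8] ang 82.3 
[... 1890 characters left out ...]
.uint8),np.ones((2,2)))>0],n)
                                                        ~~~~^^^^^^^^^^^^^^^^^^^^^^^^^^^^^^^^^^^^^^^^^^^^^^^^^^^^^^^^^^
  File "m.py", line 4, in rect
    X=X[np.isfinite(X).all(1)]; r=cv2.minAreaRect(X[:,:2].astype(np.float32)); print(n,len(X),'c',np.round(r[0],1),'size',np.round(r[1],1),'ang',round(r[2],1),'med',np.median(X,0).round(1),'z',np.percentile(X[:,2],[2,50,98]).round(1))
                                                                                                                                                                                                 ~~~~~~~~~~~~~^^^^^^^^^^^^^^^^^^
IndexError: index -1 is out of bounds for axis 0 with size 0
```

View pics/crop.png

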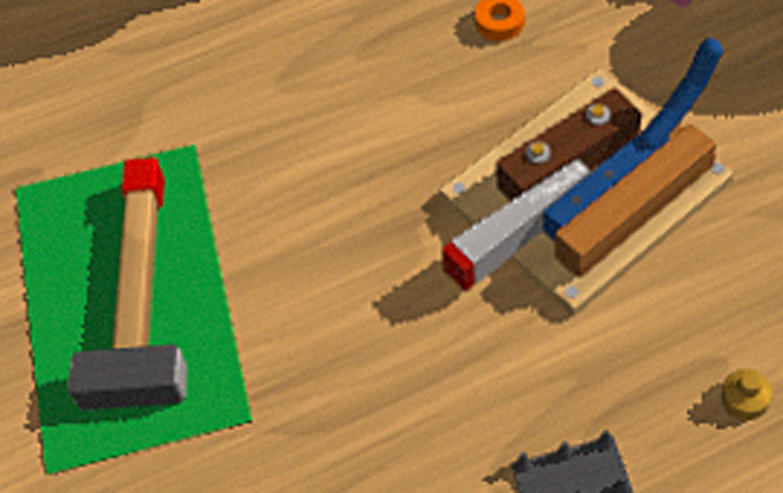

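The crop confirms the target: the red-ended wedge's butt is at about (459,265) in the crop, pointing into the channel beside the dark cheek and the blue tip. The hammer head is at (128,378) with its handle up to the red cap. Next I'll hover over the hammer and look with the wrist camera.

```bash
S='{"slide":[[-146,-136,0],[-146,-136,0],[-146,-136,0],[-146,-136,0],[-146,-136,0]],"roll":[0,0,0,0,0],"gripper":[1,1,1,1,1]}'
python3 -m handwheel '{"slide":[[-146,-136,0],[-146,-136,0],[-146,-136,0],[-146,-136,0],[-146,-136,0]],"roll":[0,0,0,0,0],"gripper":[1,1,1,1,1]}'
python3 -m handwheel '{"slide":[[-146,-136,0],[-146,-136,0],[-146,-136,0],[-146,-136,0],[-146,-136,0]],"roll":[0,0,0,0,0],"gripper":[1,1,1,1,1]}'
python3 -m handwheel '{"slide":[[-146,-136,0],[-146,-136,0],[-146,-136,0],[-146,-136,0],[-146,-136,0]],"roll":[0,0,0,0,0],"gripper":[1,1,1,1,1]}'
python3 -m handwheel '{"slide":[[-121,-114,0],[-121,-114,0],[-121,-114,0],[-121,-114,0],[-121,-114,0]],"roll":[-6,-6,-6,-6,-6],"gripper":[1,1,1,1,1]}'
python3 - <<'E'
from h import *
s=get_state(); print({k:np.round(s[k],2) for k in('t','ee_pos','eef_rot','joint_positions','force')})
c=grab('wrist'); save('w1.png',c['image']); np.savez('w1.npz',P=cloud(c),im=c['image']); print(np.round(c['mount'],2))
E
```

```text
t: 0.52
ee_pos: [302.7, 282.3, 255.7]
eef_rot: [-179.9, 0.0, 153.8]
force: [1.3, 0.2, 0.1]
opening: 85.6
gripper_force: 0.0
t: 0.93
ee_pos: [373.8, 95.7, 255.9]
eef_rot: [-180.0, 0.0, 153.8]
force: [0.6, 0.2, 0.5]
opening: 85.3
gripper_force: 0.0
t: 1.35
ee_pos: [444.9, -91.2, 255.6]
eef_rot: [-180.0, -0.0, 153.7]
force: [0.7, -0.4, 0.2]
opening: 85.1
gripper_force: 0.0
t: 1.77
ee_pos: [504.0, -250.5, 252.0]
eef_rot: [-179.9, -0.2, 159.5]
force: [0.6, 1.2, -0.9]
opening: 85.8
gripper_force: 0.0
{'t': np.float64(1.77), 'ee_pos': array([ 504.04, -250.47,  251.96]), 'eef_rot': array([-1.7988e+02, -1.7000e-01,  1.5948e+02]), 'joint_positions': array([-33.17,   8.56,  11.44,  93.02,  -0.16, -12.64]), 'force': array([ 0.59,  1.16, -0.9 ])}
[[   0.     -0.96   -0.27   66.72]
 [   1.      0.      0.      0.88]
 [   0.     -0.27    0.96 -117.74]
 [   0.      0.      0.      1.  ]]
```

View pics/w1.png

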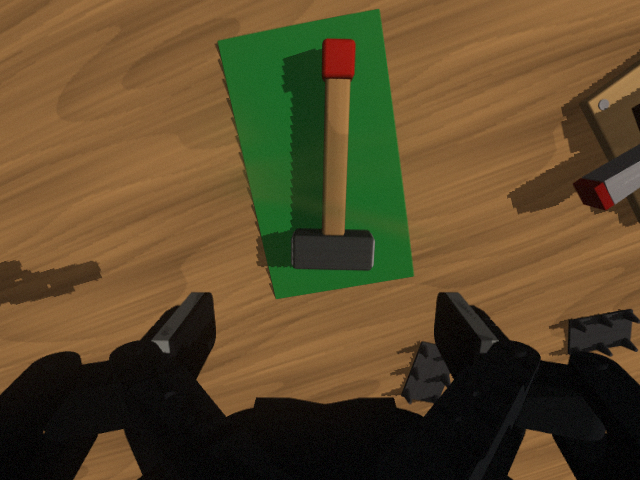

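The wrist view shows the hammer head at (333,250), its handle up to the red cap at (339,58), and the wedge's red end at (592,192). The tool is nearly aligned with the handle.

```bash
cat > m2.py <<'E'
import sys; from h import *
def rects(f):
    D=np.load(f); P=D['P']; hsv=cv2.cvtColor(D['im'],cv2.COLOR_RGB2HSV); H,S,V=[hsv[...,i].astype(int) for i in range(3)]
    z=P[...,2]
    def big(m,n,k=1):
        m=cv2.erode(m.astype(np.uint8),np.ones((2,2))); N,L,st,ce=cv2.connectedComponentsWithStats(m)
        for i in (np.argsort(-st[1:,4])+1)[:k]:
            X=P[L==i]; r=cv2.minAreaRect(X[:,:2].astype(np.float32)); print(n,ce[i].round(),len(X),'c',np.round(r[0],1),'size',np.round(r[1],1),'ang',round(r[2],1),'z',np.percentile(X[:,2],[2,50,98]).round(1))
    red=((H<5)|(H>175))&(S>170)&(V>60)
    big((H>45)&(H<80)&(S>120),'mat'); big(red&(z>8)&(z<60),'red',2); big((S<80)&(z>30)&(z<42),'headtop',2)
    big((H>8)&(H<22)&(z>25)&(z<36),'handle',2); big((H>100)&(H<118)&(S>120)&(z>35),'blue',1); big((H>8)&(H<24)&(z>9)&(z<20),'board',2)
    big((S<80)&(V>90)&(z>40)&(z<56),'wedgetop',1)
rects(sys.argv[1])
E
python3 m2.py w1.npz
```

```text
mat [318. 146.] 31822 c [ 469.3 -238.8] size [147.  259.5] ang 79.3 z [nan nan nan]
red [339.  58.] 1053 c [ 387.5 -193.4] size [24.9 30. ] ang 67.1 z [32.9 34.9 36.7]
red [604. 196.] 218 c [577.4  -7.2] size [25.3  9.2] ang 14.4 z [45.6 47.2 48.6]
headtop [333. 252.] 2621 c [ 545.9 -257. ] size [78.3 32.8] ang 68.4 z [32.6 35.1 36.6]
headtop [618. 167.] 212 c [559.6  17.8] size [ 2.2 47.9] ang 11.3 z [32.7 37.5 41.8]
handle [336. 155.] 3342 c [ 466.7 -225.4] size [ 20.8 139.6] ang 68.0 z [28.5 31.  32.7]
handle [373. 252.] 12 c [ 558.7 -221.5] size [1.3 8.9] ang 72.3 z [31.2 32.5 34. ]
board [618. 113.] 3028 c [519.8  51. ] size [66.4 61.3] ang 15.9 z [11.9 15.  17. ]
board [636. 199.] 118 c [610.   47.5] size [ 7.1 24.9] ang 89.0 z [11.1 14.3 16. ]
wedgetop [624. 183.] 770 c [573.1  15.1] size [24.5 34.4] ang 13.4 z [45.6 47.1 48.5]
```

```bash
cat >> h.py <<'E'
def go(p):
    s=get_state(); M=T(); d=M[:3,:3].T@(np.array(p,float)-M[:3,3]); print('slide',d.round(1),'now',np.round(s['ee_pos'],1),np.round(s['eef_rot'],1),'t',round(float(s['t']),2)); return d
E
python3 -c "
from h import *
go([512.5,-243.6,120]); go([512.5,-243.6,30])"
```

```text
slide [ -8.3   6.5 132.8] now [ 503.  -247.1  252.9] [180.   -0.3 159.6] t 1.82
slide [ -8.7   6.5 222.8] now [ 503.  -247.1  252.9] [180.   -0.3 159.6] t 1.82
```

```bash
python3 -m handwheel '{"slide":[[-8,6,40],[-8,6,80],[-8,6,120],[-8,6,150],[-8,6,160]],"roll":[1.3,1.3,1.3,1.3,1.3],"gripper":[1,1,1,1,1]}'
python3 -m handwheel '{"slide":[[0,0,0],[0,0,0]],"roll":[0,0],"gripper":[1,1]}'
python3 - <<'E'
from h import *
go([512.5,-243.6,30])
c=grab('wrist'); save('w2.png',c['image']); np.savez('w2.npz',P=cloud(c),im=c['image'])
E
python3 m2.py w2.npz | grep -E 'headtop|handle|red'
```

```text
t: 2.23
ee_pos: [508.5, -237.4, 89.8]
eef_rot: [179.9, -0.6, 158.6]
force: [-1.0, 0.3, -0.6]
opening: 85.7
gripper_force: 0.0
t: 2.4
ee_pos: [512.6, -240.5, 97.2]
eef_rot: [180.0, 0.0, 158.6]
force: [-0.6, -0.8, 0.8]
opening: 85.5
gripper_force: 0.0
slide [-1.  -3.  67.2] now [ 512.6 -240.5   97.2] [180.    0.  158.6] t 2.4
red [317.   7.] 830 c [ 398.4 -198.3] size [26.1  6.4] ang 69.1 z [31.6 34.5 36.2]
red [344.  20.] 2 c [ 405.  -187.4] size [0.3 0. ] ang 132.1 z [21.4 22.6 23.8]
headtop [316. 330.] 7618 c [ 545.6 -257.2] size [78.9 34.5] ang 69.1 z [32.3 35.1 36.4]
handle [317. 155.] 11691 c [ 466.4 -225.7] size [ 21.2 139.6] ang 68.0 z [28.5 30.9 32.4]
handle [385. 334.] 15 c [ 562.  -222.9] size [1.4 5.6] ang 74.6 z [32.1 33.  34.3]
```

View pics/w2.png

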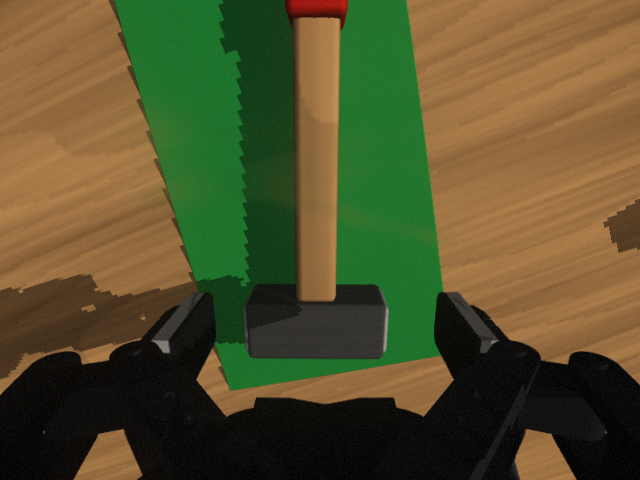

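The view shows the hammer head centred at (316,320) between the open fingers, with the handle running straight up. The measurement agrees with the first one, so I'll descend and grip.

```bash
python3 -m handwheel '{"slide":[[-1,-3,25],[-1,-3,45],[-1,-3,57],[-1,-3,64],[-1,-3,67]],"roll":[0,0,0,0,0],"gripper":[1,1,1,1,1]}'
python3 -m handwheel '{"slide":[[0,0,0],[0,0,0],[0,0,0],[0,0,0],[0,0,0]],"roll":[0,0,0,0,0],"gripper":[1,0.3,0,-0.4,-0.6]}'
python3 -m handwheel '{"slide":[[0,0,0],[0,0,0],[0,0,0],[0,0,0],[0,0,0]],"roll":[0,0,0,0,0],"gripper":[-1,-1,-1,-1,-1]}'
python3 -m handwheel '{"slide":[[0,0,0],[0,0,0]],"roll":[0,0],"gripper":[-1,-1]}'
```

```text
t: 2.87
ee_pos: [512.9, -244.3, 29.8]
eef_rot: [-180.0, 0.1, 158.5]
force: [0.3, 0.1, -0.5]
opening: 85.4
gripper_force: 0.0
t: 3.28
ee_pos: [513.0, -244.5, 30.2]
eef_rot: [-180.0, 0.1, 158.5]
force: [-0.4, -0.5, 0.3]
opening: 39.1
gripper_force: 0.0
t: 3.7
ee_pos: [512.9, -244.6, 30.1]
eef_rot: [-180.0, 0.1, 158.5]
force: [-0.1, -0.6, 4.9]
opening: 20.8
gripper_force: 60.0
t: 3.87
ee_pos: [512.9, -244.6, 30.1]
eef_rot: [-180.0, 0.1, 158.5]
force: [-0.9, -0.2, 4.9]
opening: 20.8
gripper_force: 60.1
```

```bash
python3 -m handwheel '{"slide":[[0,0,-10],[0,0,-30],[0,0,-60],[0,0,-90],[0,0,-110]],"roll":[0,0,0,0,0],"gripper":[-1,-1,-1,-1,-1]}'
python3 -m handwheel '{"slide":[[0,0,-10],[0,0,-10]],"roll":[0,0],"gripper":[-1,-1]}'
python3 -c "
from h import *
go([565.5,-100.6,150])"
```

```text
t: 4.28
ee_pos: [511.9, -243.4, 140.2]
eef_rot: [179.9, -0.1, 158.5]
force: [1.6, -0.8, -3.4]
opening: 21.1
gripper_force: 59.2
t: 4.45
ee_pos: [513.3, -244.5, 151.3]
eef_rot: [-180.0, 0.2, 158.5]
force: [0.6, -0.2, -4.0]
opening: 21.2
gripper_force: 59.2
slide [  4.  153.    1.2] now [ 513.3 -244.5  151.3] [-180.     0.2  158.5] t 4.45
```

```bash
python3 -m handwheel '{"slide":[[1,25,0],[2,60,0],[3,95,0],[4,130,0],[4,153,0]],"roll":[-7,-14,-21,-28,-35],"gripper":[-1,-1,-1,-1,-1]}'
python3 -m handwheel '{"slide":[[0,0,0],[0,0,0],[0,0,0]],"roll":[-2.3,-2.3,-2.3],"gripper":[-1,-1,-1]}'
python3 - <<'E'
from h import *
go([565.5,-100.6,150])
c=grab('wrist'); save('w3.png',c['image']); np.savez('w3.npz',P=cloud(c),im=c['image'])
E
python3 m2.py w3.npz
```

```text
t: 4.87
ee_pos: [563.3, -96.6, 145.6]
eef_rot: [179.7, -0.3, -166.0]
force: [0.0, -0.2, -4.5]
opening: 20.7
gripper_force: 59.5
t: 5.12
ee_pos: [563.1, -99.7, 146.4]
eef_rot: [179.9, -0.3, -164.2]
force: [0.3, -1.3, -4.2]
opening: 21.1
gripper_force: 59.5
slide [-2.  -1.5 -3.6] now [563.1 -99.7 146.4] [ 179.9   -0.3 -164.2] t 5.12
mat [145. 105.] 49414 c [ 504.2 -245.3] size [148.6 187.7] ang 79.4 z [nan nan nan]
red [455. 305.] 467 c [577.8  -7.4] size [25.3  9.6] ang 16.1 z [45.9 47.1 48.2]
headtop [510. 285.] 475 c [557.4  30. ] size [ 1.7 72.1] ang 11.2 z [31.9 36.9 41.6]
handle [530. 348.] 238 c [602.1  67.1] size [ 9.9 23.6] ang 79.0 z [26.8 31.4 35.8]
handle [558. 252.] 23 c [527.9  56.9] size [4.1 1.2] ang 12.9 z [26.1 28.9 32.9]
blue [595. 333.] 1995 c [571.8 100.1] size [23.  65.5] ang 16.7 z [40.  45.1 46.3]
board [561. 221.] 8242 c [514.3  71.6] size [ 66.3 105.2] ang 16.5 z [13.2 15.1 17.1]
board [508. 336.] 947 c [601.3  57.9] size [31.2 31.9] ang 82.5 z [12.8 15.2 19.1]
wedgetop [539. 307.] 4550 c [564.4  57.9] size [ 24.6 123.2] ang 11.1 z [45.8 47.2 48.4]
```

View pics/w3.png

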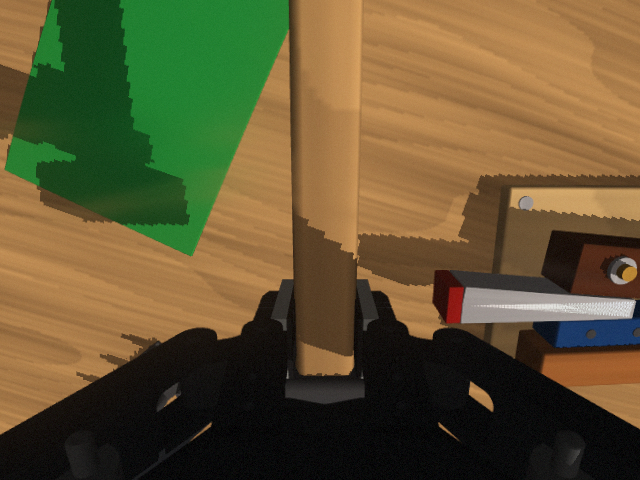

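The wrist view shows the hammer held straight, with its handle going up the image at x≈325. The wedge butt is at (440,300), clear to the right. I'll check the hammer's tilt and work out the pre-tap position.

```bash
cat >> h.py <<'E'
YAW=16.3; UX=np.array([np.cos(np.radians(YAW)),np.sin(np.radians(YAW)),0]); UY=np.array([-UX[1],UX[0],0])
BUTT=np.array([579.1,-12.0,0])
def tcp(gap,z,dx=2): p=BUTT-(40+gap)*UY-(35.1-dx)*UX; p[2]=z; return p
E
python3 - <<'E'
from h import *
D=np.load('w3.npz'); P=D['P']; X=P[5:260,315:340].reshape(-1,3); X=X[np.isfinite(X).all(1)&(X[:,2]>100)]
c=X.mean(0); d=X-c; _,_,V=np.linalg.svd(d,full_matrices=False); v=V[0]*np.sign(-V[0][0]); print('handle top',c.round(1),'dir',v.round(3),'yaw',np.degrees(np.arctan2(v[1],v[0]))+180,'tilt',np.degrees(np.arcsin(v[2])))
# handle edges
e=[]
for r in range(20,240,10):
    q=P[r]; m=np.where(np.isfinite(q[:,2])&(q[:,2]>100)&(np.abs(np.arange(640)-325)<60))[0]
    if len(m): e.append(q[m].mean(0))
e=np.array(e); k=np.polyfit(e[:,0],e[:,1],1); print('yaw edges',np.degrees(np.arctan(k[0])), e[0].round(1),e[-1].round(1))
go(tcp(40,120)); go(tcp(25,46))
E
```

```text
handle top [ 499.3 -116.3  147.9] dir [-0.962 -0.274  0.006] yaw 15.903679656135068 tilt 0.3361624874626409
yaw edges 15.695818527686203 [ 468.4 -125.6  147.8] [ 528.3 -108.7  147.4]
slide [-6.9  0.3 26.9] now [ 563.3 -100.3  146.9] [ 179.9   -0.2 -164.3] t 5.17
slide [ -7.1  15.2 100.9] now [ 563.3 -100.3  146.9] [ 179.9   -0.2 -164.3] t 5.17
```

```bash
python3 -m handwheel '{"slide":[[-3,0,25],[-7,0,55],[-7,5,80],[-7,10,95],[-7,15,101]],"roll":[-0.5,-0.5,-0.5,-0.5,-0.5],"gripper":[-1,-1,-1,-1,-1]}'
python3 -m handwheel '{"slide":[[0,0,0],[0,0,0]],"roll":[0,0],"gripper":[-1,-1]}'
python3 -c "
from h import *
go(tcp(25,46)); go(tcp(5,46));print(get_state()['force'])"
```

```text
t: 5.58
ee_pos: [563.6, -84.1, 43.4]
eef_rot: [179.8, -0.4, -163.8]
force: [-0.9, 0.5, -5.5]
opening: 20.9
gripper_force: 59.5
t: 5.75
ee_pos: [567.2, -84.5, 48.4]
eef_rot: [-180.0, -0.0, -163.7]
force: [0.1, -0.8, -3.3]
opening: 20.8
gripper_force: 59.5
slide [1.3 1.2 2.4] now [567.2 -84.5  48.4] [-180.    -0.  -163.7] t 5.75
slide [ 1.3 21.2  2.4] now [567.2 -84.5  48.4] [-180.    -0.  -163.7] t 5.75
[ 0.06666962 -0.83430205 -3.26492502]
```

```bash
python3 -m handwheel '{"slide":[[1,8,2],[1,15,2],[1,18,2],[1,20,2],[1,22,2]],"roll":[0,0,0,0,0],"gripper":[-1,-1,-1,-1,-1]}'
python3 -m handwheel '{"slide":[[0,2,0],[0,4,0]],"roll":[0,0],"gripper":[-1,-1]}'
python3 -m handwheel '{"slide":[[0,2,0],[0,4,0]],"roll":[0,0],"gripper":[-1,-1]}'
python3 -m handwheel '{"slide":[[0,2,0],[0,4,0]],"roll":[0,0],"gripper":[-1,-1]}'
python3 -c "
from h import *
go(tcp(0,46)); f=get_state()['force']; print(f@UY)"
```

```text
t: 6.17
ee_pos: [560.6, -62.8, 47.1]
eef_rot: [-180.0, 0.1, -163.6]
force: [0.4, 0.5, -3.9]
opening: 21.3
gripper_force: 59.7
t: 6.33
ee_pos: [559.5, -60.0, 46.8]
eef_rot: [-179.9, 0.0, -163.7]
force: [0.5, -3.1, -3.6]
opening: 21.3
gripper_force: 59.8
t: 6.5
ee_pos: [558.5, -56.4, 46.7]
eef_rot: [-179.9, 0.0, -163.7]
force: [0.5, -3.5, -3.8]
opening: 21.3
gripper_force: 59.7
t: 6.67
ee_pos: [557.3, -52.1, 46.7]
eef_rot: [-179.9, 0.0, -163.7]
force: [0.4, -4.1, -2.2]
opening: 20.9
gripper_force: 59.7
slide [ 0.9 -7.6  0.7] now [557.3 -52.1  46.7] [-179.9    0.  -163.7] t 6.67
-4.071151052729494
```

Contact was at about gap 0, and the wedge slides at about 3.5 N. I'll draw clear, then start tap 2 in small steps.

```bash
python3 -m handwheel '{"slide":[[0,-8,0],[0,-14,0],[0,-14,0]],"roll":[0,0,0],"gripper":[-1,-1,-1]}'
python3 -m handwheel '{"slide":[[0,4,0],[0,8,0],[0,11,0],[0,13,0],[0,14,0]],"roll":[0,0,0,0,0],"gripper":[-1,-1,-1,-1,-1]}'
python3 -m handwheel '{"slide":[[0,1.5,0],[0,3,0]],"roll":[0,0],"gripper":[-1,-1]}'
python3 -c "
from h import *
go(tcp(0,46)); f=get_state()['force']; print(f@UY)"
```

```text
t: 6.92
ee_pos: [560.9, -65.8, 46.0]
eef_rot: [180.0, -0.0, -163.7]
force: [0.4, 0.9, -3.1]
opening: 21.2
gripper_force: 59.6
t: 7.33
ee_pos: [556.7, -51.6, 46.2]
eef_rot: [-179.9, -0.0, -163.7]
force: [1.7, -2.7, -5.3]
opening: 20.8
gripper_force: 59.5
t: 7.5
ee_pos: [556.0, -49.1, 46.2]
eef_rot: [-179.9, -0.0, -163.7]
force: [0.2, -2.0, -5.2]
opening: 20.6
gripper_force: 59.5
slide [  0.5 -10.9   0.2] now [556.  -49.1  46.2] [-179.9   -0.  -163.7] t 7.5
-2.004785502138706
```

```bash
python3 -m handwheel '{"slide":[[0,2,0],[0,4,0]],"roll":[0,0],"gripper":[-1,-1]}'
python3 -c "
from h import *
go(tcp(0,46)); f=get_state()['force']; print(f@UY)"
```

```text
t: 7.67
ee_pos: [554.8, -45.0, 46.2]
eef_rot: [-180.0, -0.0, -163.7]
force: [-0.2, -2.3, -5.9]
opening: 21.2
gripper_force: 59.5
slide [  0.5 -15.2   0.2] now [554.8 -45.   46.2] [-180.    -0.  -163.7] t 7.67
-2.1384800249396454
```

Run:
```python
from h import *
# rough estimate of jam: cheek face vs wedge side in jig coords, from w3
D=np.load('w3.npz'); P=D['P']; im=D['im']
o=BUTT+UY*135
Q=P-BUTT; x=Q@UX; y=Q@UY; z=P[...,2]
for lo in range(60,130,8):
    m=np.isfinite(z)&(y>lo)&(y<lo+8)&(x>-60)&(x<40)&(z>30)
    H,e=np.histogram(x[m],bins=np.arange(-50,42,2),weights=None); zz=[np.median(z[m&(x>=a)&(x<a+2)]) if (m&(x>=a)&(x<a+2)).sum()>3 else 0 for a in e[:-1]]
    print(lo,np.round(zz).astype(int))
```

```text
60 [ 0  0  0  0  0  0  0  0  0  0  0  0  0  0  0  0  0  0  0  0 37 41 47 47
 47 47 47 47 47 47 47 47  0  0  0  0  0  0  0  0  0  0  0 44 41]
68 [ 0  0  0  0  0  0  0  0  0  0  0  0  0  0  0  0  0  0  0  0  0 40 47 47
 47 47 47 47 47 47 47 47  0  0  0  0  0  0  0  0  0  0 41 43 50]
76 [ 0  0  0  0 41 43 42 42 42 43 43 43 45 43 43 44 44 44 45 44 46 38 43 47
 47 47 47 47 47 47 47 47 45 45 44 44 41 43 43 43 41 43 42 46 50]
84 [ 0  0  0  0 45 50 50 50 50 50 50 50 50 50 50 50 50 50 50 50 50 50 47 47
 47 47 47 47 47 47 47 47 45 45 45 45 45 45 45 45 45 45 46 48 50]
92 [ 0  0  0  0 41 50 50 50 50 50 50 50 50 50 50 50 50 50 50 50 50 50 46 47
 47 47 47 47 47 47 47 47 45 45 45 45 45 45 45 45 45 45 45 49 50]
100 [ 0  0  0  0 36 45 50 50 50 51 53 54 54 54 53 53 51 50 50 50 50 50 49 47
 47 47 47 47 47 47 47 47 45 45 45 45 45 46 46 45 45 45 45 48 50]
108 [ 0  0  0  0  0 41 50 51 51 53 54 58 58 58 58 57 53 52 50 50 50 50 50 46
 47 47 47 47 47 47 47 47 45 45 45 45 45 45 45 45 45 45 46 49 50]
116 [ 0  0  0  0  0 40 45 50 50 50 50 51 51 50 50 50 50 50 50 50 50 50 50 46
 47 47 47 47 47 47 47 47 45 45 45 45 45 45 45 45 45 45 45 49 50]
124 [ 0  0  0  0  0  0 37  0  0  0  0  0  0  0  0 50 50 50 50 50 50 50 50 49
 46 47 47 47 47 47 47 47 45 45 45 45 45 45 45 45 45 45 46 48 50]
```

```bash
python3 -m handwheel '{"slide":[[0,1.7,0],[0,3.4,0],[0,5,0]],"roll":[0,0,0],"gripper":[-1,-1,-1]}'
python3 -c "
from h import *
go(tcp(0,46)); f=get_state()['force']; print(f@UY)"
```

```text
t: 7.92
ee_pos: [553.4, -40.0, 46.3]
eef_rot: [-180.0, -0.0, -163.7]
force: [-0.2, -2.9, -5.4]
opening: 20.9
gripper_force: 59.5
slide [  0.6 -20.3   0.3] now [553.4 -40.   46.3] [-180.    -0.  -163.7] t 7.92
-2.7856443099593386
```

Still sliding freely at 20 mm. I'll draw clear and start tap 3.

```bash
python3 -m handwheel '{"slide":[[0,-8,0],[0,-14,0],[0,-14,0]],"roll":[0,0,0],"gripper":[-1,-1,-1]}'
python3 -m handwheel '{"slide":[[0,4,0],[0,8,0],[0,11,0],[0,13,0],[0,14,0]],"roll":[0,0,0,0,0],"gripper":[-1,-1,-1,-1,-1]}'
python3 -m handwheel '{"slide":[[0,1.7,0],[0,3.4,0],[0,5,0]],"roll":[0,0,0],"gripper":[-1,-1,-1]}'
python3 -c "
from h import *
go(tcp(0,46)); f=get_state()['force']; print(f@UY)"
```

```text
t: 8.17
ee_pos: [558.2, -54.6, 46.7]
eef_rot: [-180.0, 0.1, -163.7]
force: [1.2, 0.2, -4.6]
opening: 20.9
gripper_force: 59.7
t: 8.58
ee_pos: [553.2, -39.7, 46.3]
eef_rot: [-180.0, -0.0, -163.6]
force: [0.0, -1.4, -3.8]
opening: 20.9
gripper_force: 59.7
t: 8.83
ee_pos: [552.5, -36.1, 46.4]
eef_rot: [-179.9, 0.0, -163.7]
force: [1.6, -4.2, -4.9]
opening: 20.8
gripper_force: 59.5
slide [  0.8 -24.3   0.5] now [552.5 -36.1  46.4] [-179.9    0.  -163.7] t 8.83
-4.45615396611343
```

```bash
python3 -m handwheel '{"slide":[[0,1,0],[0,2,0],[0,2,0]],"roll":[0,0,0],"gripper":[-1,-1,-1]}'
python3 -c "
from h import *
go(tcp(0,46)); f=get_state()['force']; print(f@UY)"
```

```text
t: 9.08
ee_pos: [551.9, -33.7, 46.4]
eef_rot: [-179.9, 0.0, -163.7]
force: [2.8, -4.1, -6.8]
opening: 20.9
gripper_force: 59.4
slide [  0.9 -26.8   0.4] now [551.9 -33.7  46.4] [-179.9    0.  -163.7] t 9.08
-4.671187601955425
```

```bash
python3 -m handwheel '{"slide":[[0,1.3,0],[0,2.6,0],[0,4,0]],"roll":[0,0,0],"gripper":[-1,-1,-1]}'
python3 -c "
from h import *
go(tcp(0,46)); f=get_state()['force']; print(f@UY)"
```

```text
t: 9.33
ee_pos: [551.5, -31.3, 46.8]
eef_rot: [-179.7, 0.1, -163.8]
force: [2.6, -9.6, -7.2]
opening: 21.5
gripper_force: 59.6
slide [  1.2 -29.2   0.9] now [551.5 -31.3  46.8] [-1.797e+02  1.000e-01 -1.638e+02] t 9.33
-9.985814356624376
```

The force is rising to 10 N, so the jam begins here. I'll draw clear and tap again gently.

```bash
python3 -m handwheel '{"slide":[[0,-8,0],[0,-15,0],[0,-15,0]],"roll":[0,0,0],"gripper":[-1,-1,-1]}'
python3 -c "
from h import *
go(tcp(0,46)); f=get_state()['force']; print(f@UY)"
python3 -m handwheel '{"slide":[[0,4,0],[0,8,0],[0,11,0],[0,13,0],[0,14,0]],"roll":[0,0,0,0,0],"gripper":[-1,-1,-1,-1,-1]}'
python3 -m handwheel '{"slide":[[0,0.5,0],[0,1,0],[0,1,0]],"roll":[0,0,0],"gripper":[-1,-1,-1]}'
python3 -c "
from h import *
go(tcp(0,46)); f=get_state()['force']; print(f@UY)"
```

```text
t: 9.58
ee_pos: [554.6, -44.5, 46.3]
eef_rot: [179.9, -0.0, -163.7]
force: [0.2, 0.4, -4.5]
opening: 20.8
gripper_force: 59.9
slide [  0.5 -15.7   0.3] now [554.6 -44.5  46.3] [ 179.9   -0.  -163.7] t 9.58
0.33477675951484737
t: 10.0
ee_pos: [550.6, -31.7, 46.4]
eef_rot: [-179.8, -0.1, -163.7]
force: [1.0, -6.8, -4.9]
opening: 20.8
gripper_force: 59.8
t: 10.25
ee_pos: [550.6, -31.7, 46.4]
eef_rot: [-179.7, -0.1, -163.8]
force: [1.7, -7.0, -5.3]
opening: 20.9
gripper_force: 59.8
slide [  0.2 -29.1   0.6] now [550.6 -31.7  46.4] [-1.797e+02 -1.000e-01 -1.638e+02] t 10.25
-7.240072938655563
```

```bash
python3 -m handwheel '{"slide":[[0,0.7,0],[0,1.4,0],[0,2,0],[0,2,0]],"roll":[0,0,0,0],"gripper":[-1,-1,-1,-1]}'
python3 -c "
from h import *
go(tcp(0,46)); f=get_state()['force']; print(f@UY)"
```

```text
t: 10.58
ee_pos: [550.5, -31.6, 46.6]
eef_rot: [-179.5, -0.1, -163.8]
force: [1.2, -10.1, -5.6]
opening: 21.0
gripper_force: 59.8
slide [  0.1 -29.2   0.9] now [550.5 -31.6  46.6] [-1.795e+02 -1.000e-01 -1.638e+02] t 10.58
-10.070054490783146
```

```bash
python3 -m handwheel '{"slide":[[0,1,0],[0,2,0],[0,3,0],[0,3,0]],"roll":[0,0,0,0],"gripper":[-1,-1,-1,-1]}'
python3 -c "
from h import *
go(tcp(0,46)); f=get_state()['force']; print(f@UY)"
```

```text
t: 10.92
ee_pos: [550.3, -31.4, 46.9]
eef_rot: [-179.1, -0.1, -164.0]
force: [2.1, -16.1, -6.9]
opening: 21.0
gripper_force: 59.9
slide [ -0.1 -29.5   1.4] now [550.3 -31.4  46.9] [-1.791e+02 -1.000e-01 -1.640e+02] t 10.92
-16.075707788521186
```

```bash
python3 -m handwheel '{"slide":[[0,1,0],[0,2,0],[0,2,0]],"roll":[0,0,0],"gripper":[-1,-1,-1]}'
python3 -c "
from h import *
go(tcp(0,46)); f=get_state()['force']; print(f@UY)"
python3 -m handwheel '{"slide":[[0,-2,0],[0,-6,0],[0,-14,0],[0,-22,0],[0,-22,0]],"roll":[0,0,0,0,0],"gripper":[-1,-1,-1,-1,-1]}'
python3 -c "
from h import *
go(tcp(0,46)); f=get_state()['force']; print(f@UY)"
```

```text
t: 11.17
ee_pos: [550.2, -31.2, 47.2]
eef_rot: [-178.9, -0.1, -164.0]
force: [3.0, -19.5, -8.4]
opening: 21.3
gripper_force: 59.9
slide [ -0.2 -29.7   1.8] now [550.2 -31.2  47.2] [-1.789e+02 -1.000e-01 -1.640e+02] t 11.17
-19.572596136272274
t: 11.58
ee_pos: [555.2, -44.9, 46.4]
eef_rot: [-180.0, 0.0, -163.7]
force: [-0.5, -0.8, -4.0]
opening: 21.2
gripper_force: 60.5
slide [  0.9 -15.1   0.4] now [555.2 -44.9  46.4] [-180.     0.  -163.7] t 11.58
-0.6262797372727078
```

Tap 4 reached 19.6 N and the wedge stayed put. One more tap at the same force will confirm it moves no further.

```bash
python3 -m handwheel '{"slide":[[0,4,0],[0,8,0],[0,11,0],[0,13,0],[0,14,0]],"roll":[0,0,0,0,0],"gripper":[-1,-1,-1,-1,-1]}'
python3 -m handwheel '{"slide":[[0,2,0],[0,4,0],[0,6,0],[0,7,0],[0,8,0]],"roll":[0,0,0,0,0],"gripper":[-1,-1,-1,-1,-1]}'
python3 -m handwheel '{"slide":[[0,0.5,0],[0,0.5,0]],"roll":[0,0],"gripper":[-1,-1]}'
python3 -c "
from h import *
go(tcp(0,46)); f=get_state()['force']; print(f@UY)"
```

```text
t: 12.0
ee_pos: [550.8, -31.6, 46.5]
eef_rot: [-179.7, -0.0, -163.7]
force: [0.6, -7.3, -5.1]
opening: 20.7
gripper_force: 60.3
t: 12.42
ee_pos: [550.3, -31.1, 47.1]
eef_rot: [-178.9, -0.1, -164.0]
force: [2.9, -22.0, -8.3]
opening: 20.6
gripper_force: 60.3
t: 12.58
ee_pos: [550.3, -31.1, 47.2]
eef_rot: [-178.8, -0.1, -164.1]
force: [3.7, -21.3, -7.6]
opening: 21.0
gripper_force: 60.3
slide [ -0.1 -29.7   1.8] now [550.3 -31.1  47.2] [-1.788e+02 -1.000e-01 -1.641e+02] t 12.58
-21.506783074205696
```

The wedge is at the same place under 21.5 N. I'll retract, lift and inspect.

```bash
python3 -m handwheel '{"slide":[[0,-4,0],[0,-12,0],[0,-26,0],[0,-42,0],[0,-50,0]],"roll":[0,0,0,0,0],"gripper":[-1,-1,-1,-1,-1]}'
python3 -m handwheel '{"slide":[[0,0,-15],[0,-5,-45],[0,-10,-75],[0,-10,-95],[0,-10,-105]],"roll":[0,0,0,0,0],"gripper":[-1,-1,-1,-1,-1]}'
python3 -m handwheel '{"slide":[[0,0,0],[0,0,0]],"roll":[0,0],"gripper":[-1,-1]}'
python3 - <<'E'
from h import *
go(tcp(40,150))
c=grab('wrist'); save('w4.png',c['image']); np.savez('w4.npz',P=cloud(c),im=c['image'])
D=np.load('w4.npz'); P=D['P']; X=P[5:260,315:340].reshape(-1,3); X=X[np.isfinite(X).all(1)&(X[:,2]>100)]
_,_,V=np.linalg.svd(X-X.mean(0),full_matrices=False); v=V[0]*np.sign(-V[0][0]); print(X.mean(0).round(1),'yaw',np.degrees(np.arctan2(v[1],v[0]))+180,'tilt',np.degrees(np.arcsin(v[2])))
E
python3 m2.py w4.npz
```

```text
t: 13.0
ee_pos: [563.0, -71.6, 46.4]
eef_rot: [-180.0, 0.0, -163.7]
force: [0.4, -0.1, -4.0]
opening: 21.0
gripper_force: 60.8
t: 13.42
ee_pos: [567.3, -80.4, 155.5]
eef_rot: [-179.9, 0.3, -163.7]
force: [-0.2, 0.6, -3.7]
opening: 20.9
gripper_force: 61.0
t: 13.58
ee_pos: [565.2, -79.7, 151.0]
eef_rot: [180.0, 0.0, -163.6]
force: [-0.9, -0.2, -3.9]
opening: 21.0
gripper_force: 61.0
slide [  0.8 -19.    1. ] now [565.2 -79.7 151. ] [ 180.     0.  -163.6] t 13.58
[501.6 -96.9 152.2] yaw 16.479244414154806 tilt 0.10144668418546468
mat [122.  97.] 44532 c [ 505.8 -245.8] size [149.2 181.8] ang 79.5 z [nan nan nan]
red [470. 293.] 464 c [570.5  22. ] size [24.8  9.7] ang 16.6 z [45.9 47.3 48.5]
headtop [500. 272.] 208 c [553.   42.7] size [ 1.3 39.4] ang 10.9 z [32.1 36.9 41.6]
handle [504. 333.] 163 c [599.7  66.8] size [ 8.6 19.1] ang 75.1 z [26.9 31.6 35.7]
handle [536. 228.] 47 c [519.2  55.5] size [7.3 2.3] ang 2.3 z [26.8 31.2 35.3]
blue [583. 323.] 2491 c [570.  110.9] size [20.4 85.2] ang 16.2 z [43.7 45.1 46.3]
board [548. 209.] 9531 c [510.6  80.8] size [ 64.2 127.6] ang 16.3 z [13.4 15.  16.9]
board [483. 323.] 853 c [603.4  60.5] size [26.7 31.7] ang 13.2 z [12.9 15.2 19.1]
wedgetop [550. 296.] 4234 c [555.   83.6] size [ 24.9 116.6] ang 13.9 z [45.8 47.2 48.4]
```

View pics/w4.png

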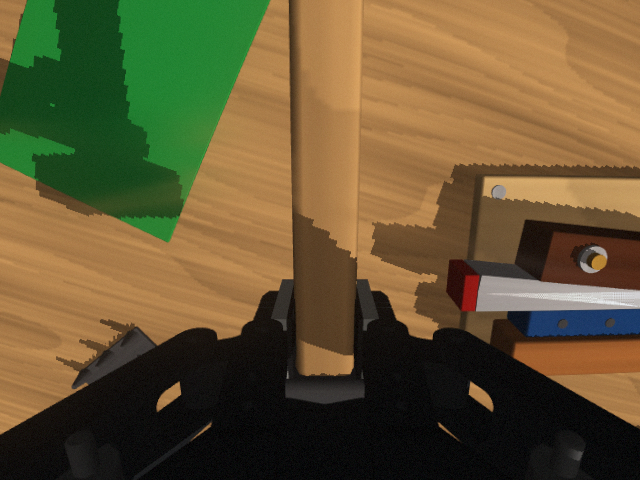

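The view shows the wedge butt moved about 30 mm in, now at (462,285) near the board edge. The blue tip at (580,322) is still seated between wedge and fence, and the hammer is straight in the grip. Now I'll return it to the mat.

```bash
python3 -c "
from h import *
go([512.9,-244.5,120])"
```

```text
slide [  95.7 -144.    29.6] now [564.3 -79.4 149.6] [ 1.799e+02 -1.000e-01 -1.636e+02] t 13.63
```

```bash
python3 -m handwheel '{"slide":[[10,-15,0],[28,-42,5],[50,-75,10],[72,-108,20],[88,-132,30]],"roll":[7,14,21,28,35],"gripper":[-1,-1,-1,-1,-1]}'
python3 -m handwheel '{"slide":[[0,0,0],[0,0,0],[0,0,0],[0,0,0]],"roll":[2.9,2.9,2.9,2.9],"gripper":[-1,-1,-1,-1]}'
python3 -c "
from h import *
go([512.9,-244.5,30.2])"
```

```text
t: 14.05
ee_pos: [515.6, -233.0, 118.5]
eef_rot: [-180.0, -0.2, 160.9]
force: [0.7, 0.0, -4.2]
opening: 20.8
gripper_force: 60.8
t: 14.38
ee_pos: [517.5, -230.1, 120.1]
eef_rot: [179.9, -0.1, 158.6]
force: [0.4, 0.1, -4.6]
opening: 21.1
gripper_force: 60.9
slide [ -1.2 -15.1  89.9] now [ 517.5 -230.1  120.1] [ 1.799e+02 -1.000e-01  1.586e+02] t 14.38
```

```bash
python3 -m handwheel '{"slide":[[-1,-8,20],[-1,-15,45],[-1,-15,65],[-1,-15,78],[-1,-15,84]],"roll":[0,0,0,0,0],"gripper":[-1,-1,-1,-1,-1]}'
python3 -m handwheel '{"slide":[[0,0,1],[0,0,2],[0,0,3],[0,0,3],[0,0,3]],"roll":[0,0,0,0,0],"gripper":[-1,-1,-1,-1,-1]}'
python3 -c "
from h import *
go([512.9,-244.5,30.2]);print(get_state()['force'])"
```

```text
t: 14.8
ee_pos: [511.9, -243.3, 34.4]
eef_rot: [179.9, -0.3, 158.6]
force: [-1.0, 0.8, -4.7]
opening: 20.9
gripper_force: 60.8
t: 15.22
ee_pos: [514.1, -246.1, 35.7]
eef_rot: [-180.0, 0.1, 158.4]
force: [-0.4, 0.2, -4.3]
opening: 21.1
gripper_force: 60.8
slide [1.8 1.  5.5] now [ 514.1 -246.1   35.7] [-1.800e+02  1.000e-01  1.584e+02] t 15.22
[-0.39076106  0.15577637 -4.25748907]
```

```bash
python3 -m handwheel '{"slide":[[1,1,1.5],[1,1,3],[1,1,4],[1,1,5],[1,1,5]],"roll":[0,0,0,0,0],"gripper":[-1,-1,-1,-1,-1]}'
python3 -c "
from h import *
go([512.9,-244.5,30.2]);print(get_state()['force'])"
```

```text
t: 15.63
ee_pos: [512.6, -244.4, 30.0]
eef_rot: [-180.0, 0.0, 158.4]
force: [-2.1, 1.9, 1.1]
opening: 21.0
gripper_force: 61.5
slide [-0.3 -0.  -0.2] now [ 512.6 -244.4   30. ] [-180.     0.   158.4] t 15.63
[-2.05460713  1.94234905  1.13482543]
```

```bash
python3 -m handwheel '{"slide":[[0,0,0],[0,0,0],[0,0,0],[0,0,0],[0,0,0]],"roll":[0,0,0,0,0],"gripper":[-0.2,0.1,0.5,0.8,1]}'
python3 -m handwheel '{"slide":[[0,0,0],[0,0,0],[0,0,-4],[0,0,-12],[0,0,-25]],"roll":[0,0,0,0,0],"gripper":[1,1,1,1,1]}'
python3 -m handwheel '{"slide":[[0,0,-30],[0,0,-65],[0,0,-100],[0,0,-135],[0,0,-150]],"roll":[0,0,0,0,0],"gripper":[1,1,1,1,1]}'
python3 -m handwheel '{"slide":[[0,0,0],[0,0,0],[0,0,0]],"roll":[0,0,0],"gripper":[1,1,1]}'
python3 - <<'E'
from h import *
c=grab('wrist'); save('w5.png',c['image']); np.savez('w5.npz',P=cloud(c),im=c['image'])
a=grab('scene'); save('scene2.png',a['image'])
E
python3 m2.py w5.npz | grep -E 'mat|headtop|handle|red'
```

```text
t: 16.05
ee_pos: [513.0, -244.6, 29.6]
eef_rot: [-180.0, 0.0, 158.4]
force: [0.2, 0.4, -0.6]
opening: 79.7
gripper_force: 0.0
t: 16.47
ee_pos: [511.6, -243.8, 53.6]
eef_rot: [180.0, -0.2, 158.4]
force: [0.9, -0.2, 0.5]
opening: 85.5
gripper_force: 0.0
t: 16.88
ee_pos: [514.5, -245.5, 211.5]
eef_rot: [-179.9, 0.5, 158.4]
force: [1.5, -1.5, 1.0]
opening: 85.4
gripper_force: 0.0
t: 17.13
ee_pos: [512.2, -244.1, 203.3]
eef_rot: [180.0, -0.1, 158.4]
force: [-0.1, -0.3, -1.3]
opening: 85.4
gripper_force: 0.0
mat [302. 142.] 41353 c [ 470.  -239.1] size [147.6 258.3] ang 79.4 z [nan nan nan]
red [326.  36.] 1471 c [ 387.9 -192.9] size [25.4 29.4] ang 67.8 z [33.2 34.9 36.7]
headtop [325. 264.] 3547 c [ 546.5 -256.3] size [78.7 33.7] ang 68.4 z [32.5 35.  36.5]
handle [325. 149.] 4657 c [ 466.7 -224.4] size [ 21.3 139. ] ang 68.3 z [28.7 30.9 32.5]
handle [371. 267.] 8 c [ 563.3 -221.9] size [0.7 5. ] ang 60.9 z [31.3 32.7 33.1]
```

View pics/w5.png

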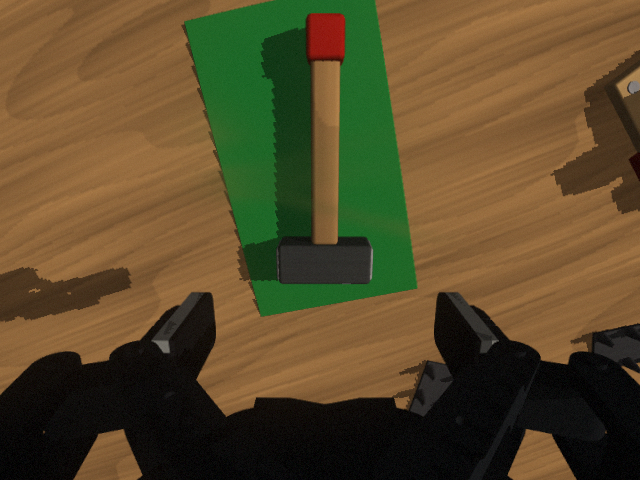

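View pics/scene2.png

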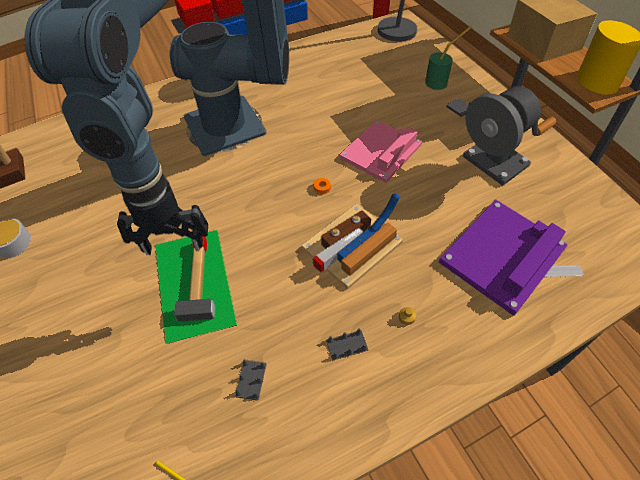

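The wrist view shows the hammer flat on the mat with its head at (325,262), released and clear of the fingers. The scene view shows the wedge driven in, with its red end at (319,262) and the frame tip in place. The cleats at (250,380) and (346,345), the knob at (408,315) and the spacer at (322,186) have not moved.

```bash
python3 -c "
from cell import *
print(finish_job())"
```

```text
the job is handed in; nothing more can be done
None
```

The wedge is jammed about 30 mm further in with the frame tip in place: two taps of about 20 and 21.5 N left it in the same spot. The hammer is flat on its mat and released, the loose parts are unmoved, and I handed the job in at about 17 s.

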